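Fit the drum burr in the spindle's collet and tighten the nut

ROBOT

A 6-joint arm with a two-finger parallel gripper is mounted at the origin on the work surface. World frame = base frame: x ahead of the robot, y to its left, z up, the work surface at z = 0. Lengths are in m, angles in rad, forces in N, time in s.
With the tool pointing down it reaches from about 0.25 to 0.725 m from the base axis. Payload 4 kg.
Tool frame: the origin (TCP) lies midway between the tips of the shut fingers; the grasp point (between the pads) lies 19 mm behind it; x points along the fingers, y is the direction in which the jaws open and shut, and the axes are right-handed (so a half turn about x gives the same grasp; the last joint's range is limited). The gripper opens to 85 mm and grips with 20 to 120 N. Pads are 22 mm wide; open, the fingers measure 114 mm over their backs; the gripper's body (76 mm by 85 mm) begins 54 mm behind the grasp point. The pads swing forward as they close: fully open they stand 13 mm farther back than shut.
Start: joints at [-1.203, 0.241, 0.005, 1.335, 0, 1.571], TCP at [0.18, -0.467, 0.231] pointing down, gripper open.
Joint ranges: [-2.72, 2.72], [-1.05, 1.87], [-1.09, 1.28], [-1.99, 2.15], [-1.42, 1.44], [-3.14, 3.14]. Speed limits (rad/s): [2.79, 2.79, 3.14, 3.14, 3.14, 3.14].

INTERFACE

Orientations are given as a unit quaternion [x, y, z, w].
In Python, from workcell import * gives the robot as it stands.
- The arm moves only by the tool play_rows, never from a script. Its argument "plan" is a list of rows, each a list of 7 numbers: the shift along the tool's x, y, z in mm, then the turn, a rotation vector about the tool's x, y, z in rad, then the closure, from -1 (fully open) to 1 (shut). In form: [[x, y, z, rx, ry, rz, grip], ...]. A call has 1 to 20 rows; each row shifts and turns the commanded pose from where the row before left it, along the tool's axes as they then stand; what a row does not reach is not made up. A row lasts 1/12 s, in which the tool goes at most 41.7 mm and 7.16 degrees, less where a joint would pass 70% of its speed; a pose out of reach is approached as far as the arm can. A call with a gripper value outside its range is refused whole. The fingers move at their own pace and stop on an object; the grip force is fixed at half the most. Time passes only in rows, so rows that do not move let the fingers close. It gives the time, the measured TCP pose, the force and the opening at its end, in the units of the state.
- get_obs(): the state, without advancing time (a new reading comes with each control period).
- camera(name): name is "side" or "top" or "wrist"; returns a dict with "frame" (420x560x3 uint8, red, green, blue), "depth" (420x560 float32, m along the optical axis (not along the pixel's ray), 0 where there is no reading), "fx", "fy", "cx", "cy" (pixels), "camera_from_world" (4x4, takes a point from world to camera coordinates). Camera axes: x right, y up, looking along -z (the intrinsics and any distortion apply to the point x, -y, -z); pixel columns grow to the right and rows downward; lengths in m; the calibration is good to about 2 mm. The wrist camera is an equidistant fisheye: a pixel r from the principal point sees the ray r / f radians off the axis. A picture is of the moment at which its call begins.
- job_done(): hands the job in, once; it reports no verdict.
Trained networks look in a picture, given as the dict that the camera call returned (one of the last four; its "shot" number tells which), for a name from the list of things; names that differ only in an ending like _2 or _b are one class to them, and where a whole thing is asked for, a point or a joint stands for the part that bears it (a point fixed in the world has none). Each returns a list of dicts, best first, with "confidence" (0 to 1); they miss things now and then, are a little off and sometimes report something else, mostly with a low value. They report only what shows in the picture. A call takes as long as a camera call. They do not tell look-alikes from the thing itself.
- search_frame(thing, picture): "centre" ([x, y, z] in m, in world coordinates, good to about 4 mm: the middle of the surface that is visible of it).
- pinpoint(thing, picture): "centre" ([x, y, z] in m, in world coordinates, good to about 4 mm: a listed point, or the origin of a listed thing).
The state is a dict: "clock": time; "joint_pos": joint angles; "joint_vel": joint speeds; "tau": joint torques, N m; "eef_pos": TCP position; "tool_rot": TCP orientation; "ft_force": force on the tool from outside, world axes, zero at the start; "ft_torque": the same for the moment, N m; "grip_width": finger opening in m.
Only numpy, scipy, OpenCV 4.12 (cv2) and the standard library are available. Lean on these libraries where they do the work, as an engineer would, in place of code of your own. Each camera call takes 0.05 s, during which the arm holds its last target. There are 200 camera calls.

TASK

Take the drum burr (the one with the straight cylindrical head) from the wooden rack, set its shank upright into the open collet of the spindle and push it gently but fully home, until it is felt to bottom on the stop inside. Then turn the hexagon nut clockwise (seen from above) until the collet grips the shank firmly, without overtightening, and let go. Leave the other burrs and everything else on the bench where they are.

Things in the scene. Friction and masses are not known exactly. Their poses are not given: they have to be found in the camera images.
- burr_head (a point): centre of the head of the drum burr: a straight cylinder 16 mm in diameter and 20 mm high, the place to hold it. z points from foot to head. It starts upright, head up, in one of the three holes of the rack; the other two hold a ball-headed and a pointed cone-headed burr.
- burr_foot (a point): the lower end of the drum burr's shank, on its axis, 56 mm below burr_head
- rack: wooden rack 56 x 150 x 45 mm fixed on the bench; origin at the centre of its underside, its three holes (30 mm deep, 13 mm wide) in a row along its y axis at -45, 0 and +45 mm. Burrs stand in them with the head's underside 16 mm above the rack's top.
- chuck: spindle standing nose up in a fixed bench clamp, origin at the centre of the clamp's underside. Clamp 100 x 100 mm, 35 mm high, with a small bolt; spindle body 48 mm thick (58 mm at its lower band) up to 95 mm above the bench, neck 34 mm up to 107 mm, then the nut with the collet in it.
- mouth (a point): centre of the collet's mouth, level with the nut's top face, 130 mm above the bench, z up. Below it the bore goes down to a fixed depth stop that cannot be seen, set anywhere from 24 to 32 mm below the mouth and felt as a clear rise of the push above the drag; the head's underside then stands 14 to 22 mm above the mouth. Pressing on the stop with 6 to 15 N is right, more than 35 N spoils it.
- jaws_mid (a point): middle of the four sprung collet jaws, on the axis 11.5 mm below the mouth. They reach to 18 mm below the mouth and flare at the top, from 9 mm wide 5 mm deep to about 19 mm at the mouth. With the nut loose they stand about 9 mm apart, so the 10 mm shank must be pushed in against a steady drag of some 2 to 12 N; it does not drop in.
- nut_centre (a point): centre of the steel hexagon collet nut, 36 mm across flats, 23 mm high (from 107 to 130 mm above the bench), turning about z. A flat faces its own x axis, and every 60 degrees from it.
- nut (a joint): turn of the nut in rad, growing clockwise seen from above (tightening); starts loose, 0 to 0.2, ends at 2.3. It drags with about 0.35 N m and stays where it is left. The jaws close 2 mm per rad each; the collet begins to grip at about 1.05, where the torque starts to climb; it is firm at 1.2 to 1.45, a rise of 0.2 to 0.4 N m over the free drag, and strained beyond about 1.6.
- burr: the drum burr as a whole, one steel piece 66 mm long, about 60 g: plain round shank 10 mm in diameter and 46 mm long, head on top; origin at the foot of the shank, z along it to the head
- jaw0: one of the four collet jaws inside the nut; origin on the axis at the mouth's height, moving with the jaw
- jaw1: one of the four collet jaws inside the nut; origin on the axis at the mouth's height, moving with the jaw
- jaw2: one of the four collet jaws inside the nut; origin on the axis at the mouth's height, moving with the jaw
- jaw3: one of the four collet jaws inside the nut; origin on the axis at the mouth's height, moving with the jaw
- burr_ball: ball-headed burr standing in the rack, same shank, leave alone
- burr_cone: cone-headed burr standing in the rack, same shank, leave alone
- screwdriver: screwdriver with yellow handle lying on the bench, leave alone
- pump: blue desoldering pump lying on the bench, leave alone
- solder_spool: solder spool 52 mm wide, 40 mm high, leave alone
- heatsink: finned aluminium heat sink 50 x 60 x 30 mm, leave alone
- flux: small jar 40 mm wide, 70 mm high, leave alone
Not all that is in view belongs to the job. Leave any green or pink look-alike of the chuck alone.

How it is judged:
On the way, in this order (a step that is already met when the one before it is completed fails the run):
1. the drum burr is lifted out of the rack (height (world z) of burr_foot above 0.06 m), for 0.1 s.
2. its shank is pushed home in the collet: foot within 1.8 mm of the stop, upright (distance between burr_foot and stop_pin below 0.0068 m and horizontal distance between burr_foot and mouth below 0.003 m and angle between burr's own z axis and vertical below 0.07 rad), for 0.1 s.
3. the nut is tightened until each jaw grips the shank with over 20 N, the burr still home (all of step 2 and contact force between burr and jaw0 above 20 N and contact force between burr and jaw1 above 20 N and contact force between burr and jaw2 above 20 N and contact force between burr and jaw3 above 20 N), for 0.2 s.
At the end, for the whole second after the job is handed in: The drum burr stands at rest in the collet within 0.07 rad of upright, on its axis within 3 mm, its foot within 1.8 mm of the stop inside, each of the four jaws gripping it with more than 18 N (all of step 2 and contact force between burr and jaw0 above 18 N and contact force between burr and jaw1 above 18 N and contact force between burr and jaw2 above 18 N and contact force between burr and jaw3 above 18 N and linear speed of burr below 0.01 m/s); the robot touches nothing.
It fails at once if the burr is pressed on the stop with more than 35 N (contact force between burr and stop_pin above 35 N).
It fails at once if the collet is overtightened or strained: a jaw bears on the burr with more than 80 N (contact force between burr and jaw0 above 80 N or contact force between burr and jaw1 above 80 N or contact force between burr and jaw2 above 80 N or contact force between burr and jaw3 above 80 N).
It fails at once if another burr or thing on the bench is moved by more than 25 mm (distance of any of burr_ball, burr_cone, screwdriver, pump, solder_spool, heatsink, flux from where it was at the start of the episode above 0.025 m).
It also fails if it takes over 67 s, if anything falls off the work surface, if the arm or the gripper's body presses on something with over 40 N, if the wrist force passes 120 N, or if a joint passes its speed limit or range.

## Working session

There is one attempt and no reset: what is moved stays moved. The work goes in short steps, Python scripts to look and compute and a tool call to move; the robot and the scene stay as the last step left them, time stands still between calls to the robot, and variables do not carry over. Pictures are saved under pics/ and viewed, about 8 in all and at most 12, crops included, and the job is handed in when it is done.

Besides the shell and the picture viewer there is one more tool, called by a JSON object that holds its "op" and its "data", one argument or row to a line. play_rows: Moves the arm, as the interface text tells. Its arguments: {"type":"object","properties":{"plan":{"type":"array","items":{"type":"array","items":{"type":"number"}}}},"required":["plan"]}

```bash
mkdir -p pics; cat > h.py <<'E'
from workcell import *
import numpy as np, cv2
from scipy.spatial.transform import Rotation as R
def save(c,n): cv2.imwrite('pics/'+n,c['frame'][:,:,::-1])
def back(c,u,v,d=None):
    d=c['depth'][int(v),int(u)] if d is None else d
    p=np.array([(u-c['cx'])/c['fx']*d,-(v-c['cy'])/c['fy']*d,-d,1]); return (np.linalg.inv(c['camera_from_world'])@p)[:3]
def proj(c,p):
    q=c['camera_from_world']@np.r_[p,1]; return c['cx']+c['fx']*q[0]/-q[2], c['cy']-c['fy']*q[1]/-q[2]
E
python3 - <<'E'
from h import *
np.set_printoptions(precision=4,suppress=True)
o=get_obs();print(o['clock'],o['eef_pos'],o['tool_rot'],o['grip_width'],o['ft_force'],R.from_quat(o['tool_rot']).as_matrix())
a=camera('side');b=camera('top')
im=np.vstack([a['frame'],b['frame']])
cv2.imwrite('pics/1.png',a['frame'][:,:,::-1]);cv2.imwrite('pics/2.png',b['frame'][:,:,::-1])
for n,c in(('side',a),('top',b)):
  for t in ['burr_head','burr_foot','mouth','nut_centre','chuck','rack','burr_ball','burr_cone']:
    print(n,t,[(np.round(r['centre'],4).tolist(),round(r['confidence'],2),np.round(proj(c,r['centre'])).tolist()) for r in pinpoint(t,c)[:3]])
E
```

```text
0.0 [ 0.1796 -0.466   0.2304] [-0.695  -0.1301  0.6953 -0.1286] 0.085680260817145 [-0.6908 -0.0168 -0.0108] [[-0.0008  0.3596 -0.9331]
 [ 0.002  -0.9331 -0.3596]
 [-1.     -0.0021  0.    ]]
side burr_head [([0.494, -0.2265, 0.0721], 0.57, [290.0, 305.0])]
side burr_foot [([0.497, 0.1656, 0.1335], 0.69, [273.0, 171.0]), ([0.4895, -0.2287, 0.0135], 0.69, [288.0, 324.0]), ([0.4889, -0.2231, 0.0153], 0.59, [287.0, 321.0])]
side mouth [([0.4984, 0.1644, 0.1357], 0.88, [274.0, 170.0]), ([0.3448, 0.1491, 0.1279], 0.63, [214.0, 179.0]), ([0.4334, -0.0203, 0.1326], 0.55, [254.0, 220.0])]
side nut_centre [([0.7013, -0.0406, -0.0027], 0.62, [364.0, 260.0]), ([0.4964, 0.1635, 0.1152], 0.59, [273.0, 177.0]), ([0.4331, -0.0236, 0.1177], 0.52, [254.0, 226.0])]
side chuck [([0.4323, -0.0193, 0.0022], 0.82, [254.0, 260.0]), ([0.4952, 0.1614, -0.0022], 0.61, [273.0, 212.0]), ([0.345, 0.1481, 0.0021], 0.59, [217.0, 218.0])]
side rack [([0.49, -0.2205, -0.0014], 0.58, [287.0, 325.0])]
side burr_ball [([0.4989, 0.1628, 0.1159], 0.56, [274.0, 177.0]), ([0.4958, -0.18, 0.0178], 0.5, [288.0, 305.0])]
side b
[... 326 characters left out ...]
1], 0.81, [205.0, 210.0]), ([0.3406, 0.1505, 0.1332], 0.66, [211.0, 279.0]), ([0.4314, -0.0201, 0.1308], 0.64, [287.0, 239.0])]
top nut_centre [([0.4983, 0.1629, 0.1167], 0.61, [208.0, 209.0]), ([0.4376, -0.0221, 0.121], 0.52, [287.0, 236.0]), ([0.3417, 0.1495, 0.1252], 0.45, [212.0, 278.0])]
top chuck [([0.3405, 0.1443, 0.0003], 0.88, [221.0, 274.0]), ([0.4977, 0.1634, 0.0006], 0.79, [214.0, 212.0]), ([0.4344, -0.0209, 0.0022], 0.62, [286.0, 237.0])]
top rack [([0.4847, -0.2258, -0.0005], 0.71, [366.0, 218.0])]
top burr_ball [([0.4883, -0.2216, 0.0147], 0.64, [366.0, 217.0]), ([0.4977, -0.1818, 0.0126], 0.54, [350.0, 213.0])]
top burr_cone [([0.4827, -0.2708, 0.0148], 0.62, [385.0, 219.0])]
```

View pics/1.png

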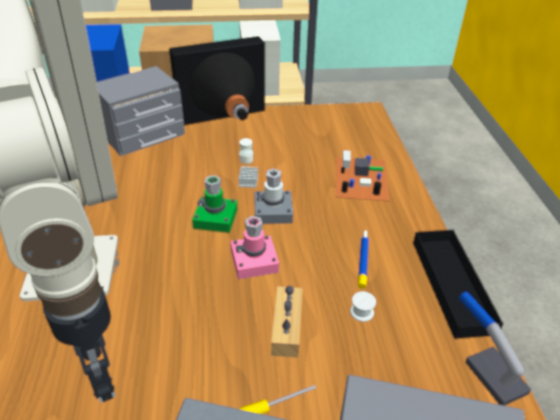

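View pics/2.png

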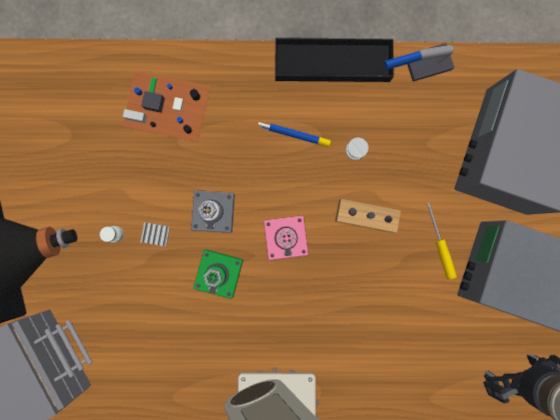

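The grey chuck (top 208,210; side 273,180) is the real one. The rack's middle head (side 288,305) looks like the drum, with the cone nearest and the ball farthest. I'll move over the rack.

{"op": "play_rows", "data": {
  "plan": [
    [2,-9.3,-31.5,0,0,0,-1],
    [2,-9.3,-31.5,0,0,0,-1],
    [2,-9.3,-31.5,0,0,0,-1],
    [2,-9.3,-31.5,0,0,0,-1],
    [2,-9.3,-31.5,0,0,0,-1],
    [2,-9.3,-31.5,0,0,0,-1],
    [2,-9.3,-31.5,0,0,0,-1],
    [2,-9.3,-31.5,0,0,0,-1],
    [2,-9.3,-31.5,0,0,0,-1],
    [2,-9.3,-31.5,0,0,0,-1],
    [2,-9.3,-31.5,0,0,0,-1],
    [2,-9.3,-31.5,0,0,0,-1],
    [0,0,0,-0.12,0,0,-1],
    [0,0,0,-0.12,0,0,-1],
    [0,0,0,-0.12,0,0,-1],
    [0,0,0,-0.12,0,0,-1],
    [0,0,0,-0.12,0,0,-1],
    [0,0,0,-0.12,0,0,-1],
    [0,0,0,-0.12,0,0,-1],
    [0,0,0,-0.12,0,0,-1]
  ]
}}

```text
clock: 2.57
eef_pos: [0.4924, -0.2265, 0.2073]
tool_rot: [-0.556, -0.437, 0.556, -0.437]
ft_force: [0.3, -0.3, -0.3]
grip_width: 0.0855
```

```bash
cat >> h.py <<'E'
np.set_printoptions(precision=4,suppress=True)
def fproj(c,p):
    q=c['camera_from_world']@np.r_[p,1]; x,y,z=q[0],-q[1],-q[2]; r=np.hypot(x,y); k=np.arctan2(r,z)/max(r,1e-9)
    return c['cx']+c['fx']*k*x, c['cy']+c['fy']*k*y
def fray(c,u,v):
    x,y=(u-c['cx'])/c['fx'],(v-c['cy'])/c['fy']; t=np.hypot(x,y); s=np.sin(t)/max(t,1e-9)
    M=np.linalg.inv(c['camera_from_world']); return M[:3,3], M[:3,:3]@np.array([x*s,-y*s,-np.cos(t)])
def atz(c,u,v,z):
    o,d=fray(c,u,v); return o+d*(z-o[2])/d[2]
E
python3 - <<'E'
from h import *
w=camera('wrist'); save(w,'3.png')
print(w['fx'],w['cx'],w['cy'],np.linalg.inv(w['camera_from_world']))
for t in ['burr_head','burr_foot','rack','burr_ball','burr_cone']:
    for f in (pinpoint,search_frame): print(t,[(np.round(r['centre'],4).tolist(),round(r['confidence'],2),np.round(fproj(w,r['centre'])).tolist()) for r in f(t,w)[:3]])
o=get_obs();print(o['joint_pos'],R.from_quat(o['tool_rot']).as_matrix())
E
```

```text
325.19226210127806 279.1534916301391 208.49245311347215 [[ 0.9723  0.225   0.064   0.5077]
 [-0.2339  0.9349  0.2668 -0.1576]
 [ 0.0002 -0.2743  0.9616  0.3488]
 [ 0.      0.      0.      1.    ]]
burr_head [([0.4859, -0.2238, 0.0758], 0.69, [273.0, 199.0])]
burr_head [([0.4861, -0.2218, 0.0844], 0.88, [272.0, 199.0])]
burr_foot []
burr_foot [([0.4911, -0.2275, 0.0848], 0.66, [279.0, 205.0])]
rack [([0.4906, -0.2254, -0.002], 0.66, [278.0, 182.0])]
rack [([0.4916, -0.2177, 0.043], 0.66, [277.0, 183.0])]
burr_ball [([0.4949, -0.18, 0.0193], 0.59, [272.0, 143.0])]
burr_ball [([0.4995, -0.1793, 0.0767], 0.9, [276.0, 146.0])]
burr_cone [([0.4818, -0.2696, 0.0203], 0.68, [280.0, 228.0]), ([0.4316, -0.4079, 0.001], 0.21, [267.0, 328.0])]
burr_cone [([0.4832, -0.266, 0.0737], 0.88, [281.0, 243.0])]
[-0.4312  0.3347  0.0707  1.3068 -0.      1.3832] [[ 0.0001  0.9705 -0.2412]
 [-0.     -0.2412 -0.9705]
 [-1.      0.0001  0.    ]]
```

View pics/3.png

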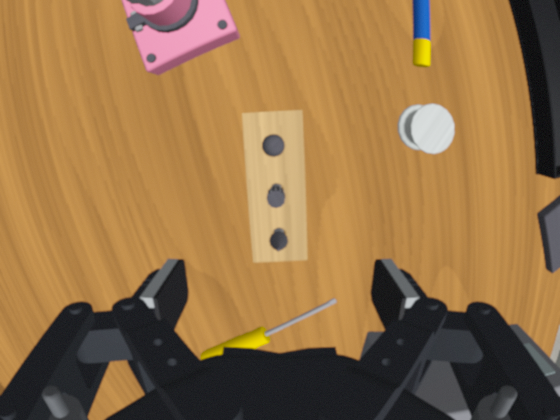

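The picture shows the ball at (274,145), the drum at (276,196) and the cone at (279,240). I'll measure the drum head by depth in both the wrist and top views.

```bash
cat >> h.py <<'E'
def cloud(c,fish):
    v,u=np.mgrid[0:420,0:560].astype(float); d=c['depth']; x,y=(u-c['cx'])/c['fx'],(v-c['cy'])/c['fy']
    if fish:
        t=np.hypot(x,y)+1e-9; k=np.tan(np.minimum(t,1.5))/t; x,y=x*k,y*k
    P=np.stack([x*d,-y*d,-d],-1); M=np.linalg.inv(c['camera_from_world']); W=P@M[:3,:3].T+M[:3,3]; W[d<=0]=np.nan; return W
E
python3 - <<'E'
from h import *
for n in('wrist','top','side'):
    c=camera(n);W=cloud(c,n=='wrist').reshape(-1,3)
    for y in(-.18,-.225,-.27):
        m=(abs(W[:,0]-.49)<.03)&(abs(W[:,1]-y)<.018)&(W[:,2]>.055)&(W[:,2]<.11);p=W[m]
        if len(p)<4: print(n,y,len(p));continue
        zt=np.percentile(p[:,2],90);q=p[p[:,2]>zt-.004]
        print(n,y,len(p),zt,len(q),(q.max(0)+q.min(0))/2,np.median(q,0),np.ptp(q,axis=0))
    m=(abs(W[:,0]-.49)<.045)&(abs(W[:,1]+.225)<.1)&(abs(W[:,2]-.045)<.005);r=cv2.minAreaRect((W[m][:,:2]*1000).astype(np.float32));print('rack',m.sum(),r)
E
```

```text
wrist -0.18 419 0.07770321617391353 300 [ 0.4975 -0.1789  0.0766] [ 0.4974 -0.1786  0.0762] [0.017  0.0163 0.0057]
wrist -0.225 342 0.08070997154970393 270 [ 0.4891 -0.223   0.0796] [ 0.4891 -0.2227  0.0799] [0.0155 0.0158 0.0052]
wrist -0.27 290 0.08026996751004711 69 [ 0.4809 -0.2666  0.0804] [ 0.4814 -0.2659  0.0795] [0.0076 0.0068 0.008 ]
rack 7574 ((488.7654724121094, -223.4952850341797), (150.89527893066406, 56.64994812011719), 79.64879608154297)
top -0.18 54 0.07938734963369173 25 [ 0.4993 -0.18    0.0782] [ 0.4993 -0.1795  0.0776] [0.0146 0.0144 0.0048]
top -0.225 43 0.08180804392268337 31 [ 0.4912 -0.2236  0.0826] [ 0.4924 -0.2226  0.0799] [0.0122 0.0123 0.0083]
top -0.27 0
rack 853 ((493.9862365722656, -209.00003051757812), (119.95726776123047, 56.30092239379883), 79.53986358642578)
side -0.18 73 0.07859105670470135 29 [ 0.4969 -0.1836  0.0784] [ 0.4975 -0.1851  0.0776] [0.0155 0.0147 0.0065]
side -0.225 83 0.08139130547544242 41 [ 0.4876 -0.2268  0.0802] [ 0.488  -0.2267  0.08  ] [0.0144 0.0144 0.0044]
side -0.27 72 0.08024826141710582 13 [ 0.48   -0.2729  0.0805] [ 0.479  -0.2728  0.0803] [0.0066 0.0053 0.0067]
rack 1285 ((488.3428039550781, -226.64764404296875), (154.01504516601562, 55.896812438964844), 79.26982116699219)
```

{"op": "play_rows", "data": {
  "plan": [
    [20,-4,-2,-0.06,0,0,-1],
    [25,0,0,0,0,0,-1],
    [25,0,0,0,0,0,-1],
    [25,0,0,0,0,0,-1],
    [25,0,0,0,0,0,-1],
    [20,0,0,0,0,0,-1],
    [10,0,0,0,0,0,-1],
    [5,0,0,0,0,0,-1],
    [0,0,0,0,0,0,-1]
  ]
}}

```text
clock: 4.02
eef_pos: [0.4885, -0.2234, 0.0516]
tool_rot: [-0.543, -0.453, 0.544, -0.452]
ft_force: [-0.1, 0.1, -0.3]
grip_width: 0.0852
```

```bash
python3 - <<'E'
from h import *
w=camera('wrist'); save(w,'4.png')
o=get_obs();print(o['eef_pos'],o['ft_force'],o['ft_torque'],R.from_quat(o['tool_rot']).as_matrix())
W=cloud(w,1).reshape(-1,3)
m=(abs(W[:,0]-.489)<.02)&(abs(W[:,1]+.2235)<.016)&(W[:,2]>.075)&(W[:,2]<.086);q=W[m];print(len(q),(q.max(0)+q.min(0))/2,np.median(q,0),np.ptp(q,axis=0))
E
```

```text
[ 0.4893 -0.2238  0.0527] [0.6785 0.5128 0.9765] [-0.0243 -0.075  -0.0601] [[ 0.0003  0.9833 -0.1821]
 [-0.0001 -0.1821 -0.9833]
 [-1.      0.0003  0.0001]]
1179 [ 0.4886 -0.2232  0.0783] [ 0.4889 -0.2215  0.0798] [0.0162 0.0168 0.0065]
```

View pics/4.png

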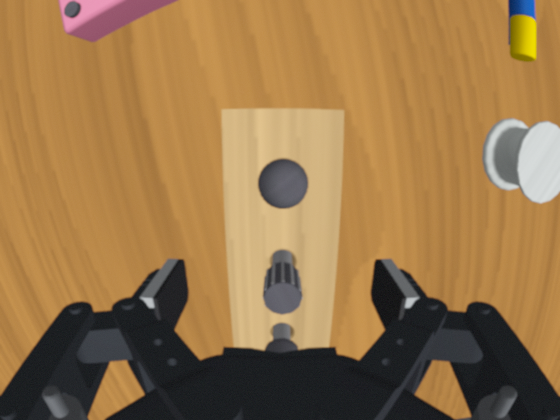

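The drum (282,285) sits midway between the fingers (165 and 395). Next I close and lift.

{"op": "play_rows", "data": {
  "plan": [
    [0,0,0,0,0,0,1],
    [0,0,0,0,0,0,1],
    [0,0,0,0,0,0,1],
    [0,0,0,0,0,0,1],
    [0,0,0,0,0,0,1],
    [0,0,0,0,0,0,1],
    [0,0,0,0,0,0,1],
    [0,0,0,0,0,0,1],
    [0,0,0,0,0,0,1],
    [0,0,0,0,0,0,1],
    [0,0,0,0,0,0,1],
    [0,0,0,0,0,0,1]
  ]
}}

```text
clock: 5.07
eef_pos: [0.4893, -0.2238, 0.0528]
tool_rot: [0.544, 0.452, -0.543, 0.452]
ft_force: [-0.5, 0.5, 5.5]
grip_width: 0.0141
```

{"op": "play_rows", "data": {
  "plan": [
    [-10,0,0,0,0,0,1],
    [-20,0,0,0,0,0,1],
    [-30,0,0,0,0,0,1],
    [-35,0,0,0,0,0,1],
    [-35,0,0,0,0,0,1],
    [-30,0,0,0,0,0,1],
    [-20,0,0,0,0,0,1],
    [0,-4.9,-29.5,0,0,0,1],
    [0,-4.9,-29.5,0,0,0,1],
    [0,-4.9,-29.5,0,0,0,1],
    [0,-4.9,-29.5,0,0,0,1],
    [0,-4.9,-29.5,0,0,0,1],
    [0,-4.9,-29.5,0,0,0,1],
    [0,-4.9,-29.5,0,0,0,1],
    [0,-4.9,-29.5,0,0,0,1],
    [0,-4.9,-29.5,0,0,0,1],
    [0,-4.9,-29.5,0,0,0,1],
    [0,-4.9,-29.5,0,0,0,1],
    [0,-4.9,-29.5,0,0,0,1],
    [0,-4.9,-29.5,0,0,0,1]
  ]
}}

```text
clock: 6.73
eef_pos: [0.4956, 0.1665, 0.2324]
tool_rot: [-0.543, -0.452, 0.544, -0.452]
ft_force: [0.5, -1.1, -0.4]
grip_width: 0.0142
```

```bash
python3 - <<'E'
from h import *
w=camera('wrist'); o=get_obs();print(o['eef_pos'],o['ft_force'],o['ft_torque'],o['grip_width'],o['joint_pos'])
t=camera('top');s=camera('side')
im=[w['frame']]
save(w,'5.png')
for n,c in(('wrist',w),('top',t),('side',s)):
  for th in('mouth','nut_centre','burr_head','burr_foot'):
    print(n,th,[(np.round(r['centre'],4).tolist(),round(r['confidence'],2)) for r in pinpoint(th,c)[:3]])
  W=cloud(c,n=='wrist').reshape(-1,3)
  m=(abs(W[:,0]-.497)<.035)&(abs(W[:,1]-.165)<.035)&(abs(W[:,2]-.130)<.006);q=W[m]
  if len(q)>4: print(len(q),(q.max(0)+q.min(0))/2,np.median(q,0),np.ptp(q,axis=0),cv2.minEnclosingCircle((q[:,:2]*1000).astype(np.float32)))
def pt(c,p): return proj(c,p)
u,v=map(int,proj(s,[.497,.165,.17])); a=s['frame'][max(0,v-50):v+50,u-50:u+50]
u,v=map(int,proj(t,[.497,.165,.13])); b=t['frame'][v-50:v+50,u-50:u+50]
cv2.imwrite('pics/6.png',cv2.resize(np.hstack([a,b]),(800,400),interpolation=cv2.INTER_CUBIC)[:,:,::-1])
E
```

```text
[0.4957 0.1716 0.2321] [ 1.2907  2.102  -0.3133] [ 0.2556 -0.1054 -0.0096] 0.013664212514433593 [0.3308 0.2884 0.071  1.3525 0.0043 2.0795]
wrist mouth [([0.4975, 0.1635, 0.1286], 0.75), ([0.3412, 0.1496, 0.1319], 0.63)]
wrist nut_centre [([0.3408, 0.1445, 0.1204], 0.93), ([0.4985, 0.161, 0.1204], 0.84), ([0.4956, 0.1655, 0.1303], 0.48)]
wrist burr_head [([0.497, 0.1636, 0.2562], 0.83), ([0.4997, 0.1703, 0.1955], 0.57)]
wrist burr_foot [([0.4948, 0.1625, 0.1979], 0.62)]
1434 [0.497  0.165  0.1276] [0.4976 0.1654 0.1286] [0.0369 0.0396 0.0071] ((497.0873718261719, 164.49940490722656), 20.469907760620117)
top mouth [([0.3401, 0.1528, 0.1331], 0.9), ([0.4339, -0.0205, 0.1319], 0.9), ([0.4968, 0.164, 0.1295], 0.74)]
top nut_centre [([0.4973, 0.1602, 0.1183], 0.66), ([0.3428, 0.1476, 0.1206], 0.5), ([0.4408, -0.0214, 0.1223], 0.49)]
top burr_head []
top burr_foot []
131 [0.4985 0.1602 0.1293] [0.4944 0.1581 0.1291] [0.0365 0.0326 0.0101] ((498.5834045410156, 162.675537109375), 19.683048248291016)
side mouth [([0.499, 0.1641, 0.1356], 0.94), ([0.4346, -0.0195, 0.1347], 0.72), ([0.3433, 0.1468, 0.1328], 0.62)]
side nut_centre [([0.3418, 0.1506, 0.1196], 0.7), ([0.7026, -0.0419, -0.005], 0.7), ([0.4952, 0.1647, 0.1174], 0.57)]
side burr_head [([0.4959, 0.1641, 0.2497], 0.61)]
side burr_foot [([0.495, 0.1701, 0.1975], 0.65)]
116 [0.4966 0.1576 0.1285] [0.4962 0.1589 0.1285] [0.0352 0.0431 0.0088] ((497.111083984375, 157.44190979003906), 21.75901222229004)
```

View pics/5.png

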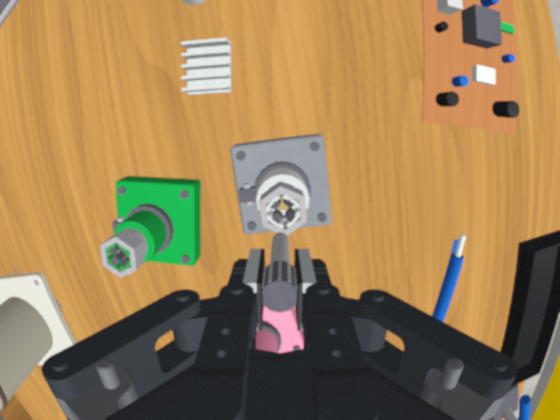

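The burr hangs upright: head at (280,290), foot at (280,235), just below the nut mouth at (283,207). I'll fit the burr axis and the hexagon in this camera's frame.

```bash
cat > fit.py <<'E'
from h import *
from scipy.optimize import least_squares as LS
def hexfit(W,c0=(.497,.1645),zt=.130):
    m=(np.hypot(W[:,0]-c0[0],W[:,1]-c0[1])<.03)&(abs(W[:,2]-zt)<.007);q=W[m]
    h=cv2.convexHull((q[:,:2]*1000).astype(np.float32))[:,0]/1000.
    h=np.vstack([np.linspace(a,b,max(2,int(np.linalg.norm(b-a)*1000)))[:-1] for a,b in zip(h,np.roll(h,-1,0))])
    best=None
    for a0 in np.radians([0,15,30,45]):
        def f(p):
            d=h-p[:2]; k=p[2]+np.arange(6)*np.pi/3
            return np.max(d[:,:1]*np.cos(k)+d[:,1:]*np.sin(k),1)-p[3]
        r=LS(f,[*c0,a0,.018],loss='soft_l1',f_scale=.0005)
        if best is None or r.cost<best.cost: best=r
    print('hex n',len(q),'c',best.x[:2],'ang deg',np.degrees(best.x[2])%60,'apothem',best.x[3],'rms',np.sqrt(np.mean(best.fun**2)),'topz',np.median(q[:,2]))
    return best.x
def axfit(W,xy,z0,z1,r):
    m=(np.hypot(W[:,0]-xy[0],W[:,1]-xy[1])<.009)&(W[:,2]>z0)&(W[:,2]<z1);q=W[m]; zc=(z0+z1)/2
    f=lambda p: np.hypot(q[:,0]-p[0]-p[2]*(q[:,2]-zc),q[:,1]-p[1]-p[3]*(q[:,2]-zc))-r
    s=LS(f,[*xy,0,0],loss='soft_l1',f_scale=.0005);p=s.x
    print('axis n',len(q),'at z',zc,p[:2],'tilt',p[2:],'rms',np.sqrt(np.mean(s.fun**2)),'zmin',q[:,2].min()); return p,zc
E
python3 - <<'E'
from fit import *
w=camera('wrist');o=get_obs();print(o['eef_pos'],o['ft_force'],o['grip_width'],R.from_quat(o['tool_rot']).as_matrix()[:,1:])
W=cloud(w,1).reshape(-1,3)
hexfit(W)
e=o['eef_pos']
p,zc=axfit(W,e[:2],.185,.228,.005)
for z in(.195,.205,.215,.225):
  q=W[(np.hypot(W[:,0]-e[0],W[:,1]-e[1])<.012)&(abs(W[:,2]-z)<.003)];print(z,len(q),q.mean(0) if len(q) else '',np.ptp(q,axis=0) if len(q) else '')
E
```

```text
[0.4962 0.1648 0.2324] [ 0.5296 -0.4419  0.1361] 0.014118904838506153 [[ 0.9832 -0.1825]
 [-0.1825 -0.9832]
 [ 0.     -0.    ]]
hex n 1501 c [0.4971 0.1645] ang deg 56.713692903449314 apothem 0.018040562328277894 rms 0.00023876257523081936 topz 0.12854330169618974
axis n 414 at z 0.20650000000000002 [0.4957 0.165 ] tilt [-0.0106 -0.0008] rms 0.00019729961880235995 zmin 0.19378207322273092
0.195 33 [0.4963 0.1691 0.1963] [0.0095 0.0045 0.0041]
0.205 68 [0.4965 0.1688 0.2048] [0.0093 0.0062 0.0058]
0.215 82 [0.4963 0.1689 0.2151] [0.0096 0.0051 0.0059]
0.225 91 [0.4962 0.169  0.2249] [0.009  0.0051 0.006 ]
```

{"op": "play_rows", "data": {
  "plan": [
    [10,1.4,0.3,0,0,0,1],
    [20,0,0,0,0,0,1],
    [20,0,0,0,0,0,1],
    [8,0,0,0,0,0,1],
    [0,0,0,0,0,0,1],
    [0,0,0,0,0,0,1]
  ]
}}

```text
clock: 8.03
eef_pos: [0.4972, 0.1644, 0.1739]
tool_rot: [-0.543, -0.452, 0.544, -0.452]
ft_force: [-0.3, 0.4, -0.8]
grip_width: 0.0141
```

```bash
python3 - <<'E'
from fit import *
w=camera('wrist');o=get_obs();print(o['eef_pos'],o['ft_force'],o['grip_width'])
W=cloud(w,1).reshape(-1,3);e=o['eef_pos']
axfit(W,e[:2],.137,.17,.005); hexfit(W)
E
```

```text
[0.4979 0.1647 0.1748] [-0.1287  0.5181  1.0659] 0.014058177801587567
axis n 408 at z 0.15350000000000003 [0.4966 0.1647] tilt [-0.0114 -0.0023] rms 0.0002070790925898941 zmin 0.13705128124996055
hex n 1918 c [0.4971 0.1649] ang deg 55.820683911804316 apothem 0.01784090841178117 rms 0.0006662757364901397 topz 0.1285644589080684
```

{"op": "play_rows", "data": {
  "plan": [
    [3,0.4,0,0,0,0,1],
    [3,0,0,0,0,0,1],
    [2,0,0,0,0,0,1],
    [2,0,0,0,0,0,1],
    [2,0,0,0,0,0,1],
    [2,0,0,0,0,0,1],
    [2,0,0,0,0,0,1],
    [0,0,0,0,0,0,1]
  ]
}}

```text
clock: 8.75
eef_pos: [0.4977, 0.1642, 0.1581]
tool_rot: [-0.543, -0.452, 0.544, -0.452]
ft_force: [0.1, -0.6, 1.5]
grip_width: 0.0139
```

{"op": "play_rows", "data": {
  "plan": [
    [1.5,0,0,0,0,0,1],
    [1.5,0,0,0,0,0,1],
    [1.5,0,0,0,0,0,1],
    [1.5,0,0,0,0,0,1],
    [0,0,0,0,0,0,1]
  ]
}}

```text
clock: 9.17
eef_pos: [0.4977, 0.1643, 0.152]
tool_rot: [-0.543, -0.452, 0.544, -0.452]
ft_force: [-0.6, -0.7, 1.1]
grip_width: 0.0141
```

{"op": "play_rows", "data": {
  "plan": [
    [1.5,0,0,0,0,0,1],
    [1.5,0,0,0,0,0,1],
    [1.5,0,0,0,0,0,1],
    [0,0,0,0,0,0,1]
  ]
}}

```text
clock: 9.5
eef_pos: [0.4978, 0.1643, 0.1474]
tool_rot: [-0.543, -0.452, 0.544, -0.452]
ft_force: [-0.6, -1.0, 0.1]
grip_width: 0.0137
```

```bash
python3 - <<'E'
from fit import *
w=camera('wrist');s=camera('side');o=get_obs();print(o['eef_pos'],o['ft_force'],o['ft_torque'],o['grip_width'])
W=cloud(w,1).reshape(-1,3);e=o['eef_pos']
axfit(W,e[:2],.134,.147,.005)
q=W[(np.hypot(W[:,0]-e[0],W[:,1]-e[1])<.012)&(W[:,2]>.131)&(W[:,2]<.22)];print(np.histogram(q[:,2],bins=np.arange(.13,.2,.004)))
u,v=map(int,proj(s,[.497,.165,.15])); a=cv2.resize(s['frame'][v-50:v+50,u-50:u+50],(420,420),interpolation=cv2.INTER_CUBIC)
cv2.imwrite('pics/7.png',cv2.resize(np.hstack([w['frame'][:,70:490],a]),(800,400))[:,:,::-1])
E
```

```text
[0.4977 0.1643 0.1474] [-0.9295 -0.8286  0.1758] [-0.3113  0.1701 -0.0175] 0.014112582624431989
axis n 187 at z 0.1405 [0.4968 0.1644] tilt [-0.0108  0.0072] rms 0.00022811261631717407 zmin 0.1340310164237057
(array([ 38,  57,  64,  53,  30,   5,  79, 122, 156, 155, 320, 826,  63,
       386,  65, 181,  60]), array([0.13 , 0.134, 0.138, 0.142, 0.146, 0.15 , 0.154, 0.158, 0.162,
       0.166, 0.17 , 0.174, 0.178, 0.182, 0.186, 0.19 , 0.194, 0.198]))
```

View pics/7.png

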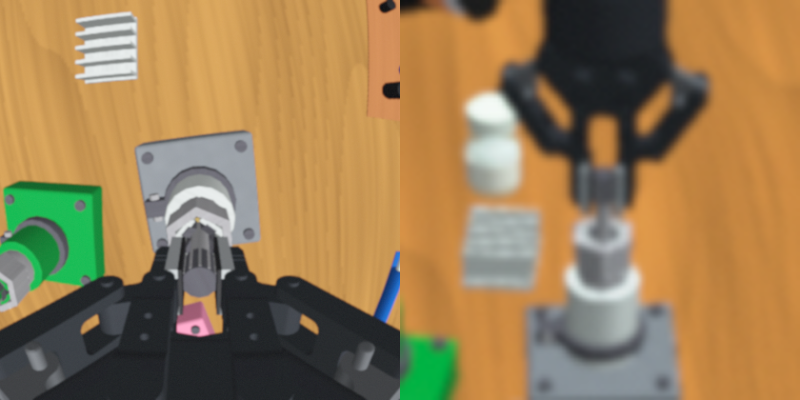

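{"op": "play_rows", "data": {
  "plan": [
    [1,0,0,0,0,0,1],
    [1,0,0,0,0,0,1],
    [0,0,0,0,0,0,1]
  ]
}}

```text
clock: 9.85
eef_pos: [0.4978, 0.1644, 0.1457]
tool_rot: [-0.544, -0.452, 0.544, -0.452]
ft_force: [-0.6, -1.9, 1.5]
grip_width: 0.0141
```

{"op": "play_rows", "data": {
  "plan": [
    [1,0,0,0,0,0,1],
    [0,0,0,0,0,0,1]
  ]
}}

```text
clock: 10.02
eef_pos: [0.4978, 0.1644, 0.1447]
tool_rot: [-0.544, -0.452, 0.544, -0.452]
ft_force: [-1.2, -0.4, 2.8]
grip_width: 0.0139
```

{"op": "play_rows", "data": {
  "plan": [
    [1,0,0,0,0,0,1],
    [0,0,0,0,0,0,1]
  ]
}}

```text
clock: 10.18
eef_pos: [0.4978, 0.1644, 0.1437]
tool_rot: [-0.544, -0.452, 0.544, -0.452]
ft_force: [-1.5, -1.8, 2.6]
grip_width: 0.0138
```

{"op": "play_rows", "data": {
  "plan": [
    [1,0,0,0,0,0,1],
    [0,0,0,0,0,0,1]
  ]
}}

```text
clock: 10.35
eef_pos: [0.498, 0.1645, 0.1433]
tool_rot: [0.544, 0.452, -0.543, 0.452]
ft_force: [-1.9, -1.8, 6.1]
grip_width: 0.0142
```

{"op": "play_rows", "data": {
  "plan": [
    [0.8,0,0,0,0,0,1],
    [0,0,0,0,0,0,1]
  ]
}}

```text
clock: 10.52
eef_pos: [0.4981, 0.1646, 0.1432]
tool_rot: [0.544, 0.452, -0.543, 0.452]
ft_force: [-3.9, -1.9, 9.8]
grip_width: 0.0142
```

{"op": "play_rows", "data": {
  "plan": [
    [0.8,0,0,0,0,0,1],
    [0,0,0,0,0,0,1]
  ]
}}

```text
clock: 10.68
eef_pos: [0.4983, 0.1647, 0.1432]
tool_rot: [0.544, 0.452, -0.543, 0.452]
ft_force: [-4.3, -2.5, 13.2]
grip_width: 0.014
```

The burr bottomed: position held at 0.1432 while the force rose from 2.7 to 13 N, about 10 N above drag. Relax, open, rise a little.

{"op": "play_rows", "data": {
  "plan": [
    [-1.2,0,0,0,0,0,1],
    [-1.2,0,0,0,0,0,1],
    [0,0,0,0,0,0,1],
    [0,0,0,0,0,0,-1],
    [0,0,0,0,0,0,-1],
    [0,0,0,0,0,0,-1],
    [0,0,0,0,0,0,-1],
    [0,0,0,0,0,0,-1],
    [0,0,0,0,0,0,-1],
    [-10,0,0,0,0,0,-1],
    [-20,0,0,0,0,0,-1],
    [-20,0,0,0,0,0,-1],
    [-20,0,0,0,0,0,-1],
    [0,0,0,0,0,0,-1],
    [0,0,0,0,0,0,-1]
  ]
}}

```text
clock: 11.93
eef_pos: [0.4989, 0.1648, 0.2155]
tool_rot: [0.545, 0.452, -0.542, 0.453]
ft_force: [-0.4, 0.2, -0.6]
grip_width: 0.0852
```

```bash
python3 - <<'E'
from fit import *
w=camera('wrist');save(w,'8.png');o=get_obs();print(o['eef_pos'],o['ft_force'],o['ft_torque'],o['grip_width'],o['joint_pos'],R.from_quat(o['tool_rot']).as_matrix())
W=cloud(w,1).reshape(-1,3)
h=hexfit(W); c=h[:2]
axfit(W,c,.133,.147,.005); axfit(W,c,.155,.168,.008)
q=W[(np.hypot(W[:,0]-c[0],W[:,1]-c[1])<.012)&(W[:,2]>.131)&(W[:,2]<.2)];print('headtop',np.percentile(q[:,2],[80,90,97]))
E
```

```text
[0.4981 0.1645 0.2142] [ 0.1749  0.1002 -0.006 ] [-0.0191 -0.0207 -0.009 ] 0.08524972208818579 [0.319  0.2959 0.0343 1.3079 0.0001 2.0728] [[ 0.0012  0.9833 -0.182 ]
 [ 0.0005 -0.182  -0.9833]
 [-1.      0.0011 -0.0007]]
hex n 1312 c [0.4971 0.1649] ang deg 56.11567674482492 apothem 0.01782668923675864 rms 0.0010911153276907829 topz 0.12864159453898
axis n 35 at z 0.14 [0.4969 0.1645] tilt [-0.0083  0.0008] rms 0.00016379145541275535 zmin 0.13335132991747414
axis n 151 at z 0.1615 [0.4969 0.1646] tilt [-0.0115  0.0001] rms 0.00025961895220456626 zmin 0.1551763962065039
headtop [0.1709 0.1712 0.1716]
```

View pics/8.png

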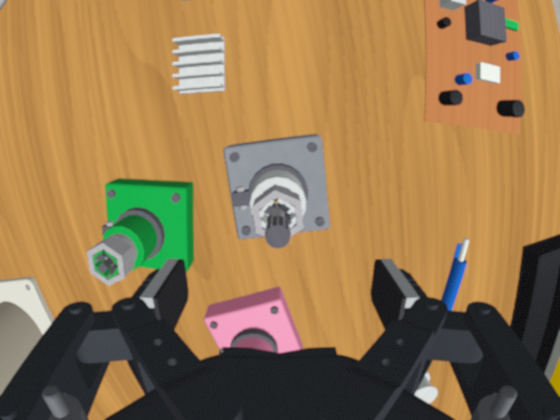

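The burr stands upright on the axis, with its head top at about 0.171–0.172. The nut flats face about 56.5° (mod 60). I rotate the tool to 56.5° to leave room on joint 6, then descend around the nut.

{"op": "play_rows", "data": {
  "plan": [
    [0,0,0,-0.117,0,0,-1],
    [0,0,0,-0.117,0,0,-1],
    [0,0,0,-0.117,0,0,-1],
    [0,0,0,-0.117,0,0,-1],
    [0,0,0,-0.117,0,0,-1],
    [0,0,0,-0.117,0,0,-1],
    [0,0,0,-0.117,0,0,-1],
    [0,0,0,-0.117,0,0,-1],
    [0,0,0,-0.117,0,0,-1],
    [0,0,0,-0.117,0,0,-1],
    [20,0,0,0,0,0,-1],
    [20,0,0,0,0,0,-1],
    [20,0,0,0,0,0,-1],
    [20,0,0,0,0,0,-1],
    [14,0,0,0,0,0,-1],
    [8,0,0,0,0,0,-1],
    [3,0,0,0,0,0,-1],
    [0,0,0,0,0,0,-1],
    [0,0,0,0,0,0,-1]
  ]
}}

```text
clock: 13.57
eef_pos: [0.4982, 0.1646, 0.109]
tool_rot: [0.204, 0.677, -0.203, 0.677]
ft_force: [0.9, 0.0, -0.1]
grip_width: 0.0853
```

```bash
python3 - <<'E'
from fit import *
w=camera('wrist');save(w,'9.png');o=get_obs();M=R.from_quat(o['tool_rot']).as_matrix();print(o['eef_pos'],o['ft_force'],o['ft_torque'],o['joint_pos'],M,np.degrees(np.arctan2(M[1,1],M[0,1])))
W=cloud(w,1).reshape(-1,3)
hexfit(W)
E
```

```text
[0.4985 0.1647 0.1094] [ 0.0101 -0.0017  0.8261] [ 0.0193 -0.0584 -0.0254] [ 0.319   0.373  -0.1418  1.0545 -0.      0.9029] [[ 0.0014  0.5512  0.8344]
 [ 0.0005  0.8344 -0.5512]
 [-1.      0.0012  0.0009]] 56.54969698559489
hex n 4186 c [0.4961 0.1649] ang deg 55.934308606777925 apothem 0.017886614891193565 rms 0.0011853919413825867 topz 0.1286071629149146
```

View pics/9.png

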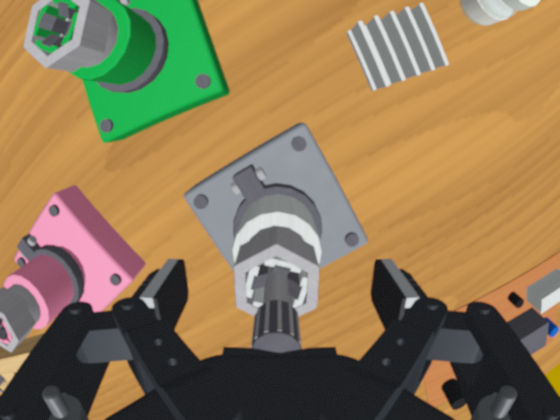

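The nut flats (x=235 and 320) are centred between the pads (187 and 373) and parallel to them. Lower 5 mm and close.

{"op": "play_rows", "data": {
  "plan": [
    [3,-0.5,0,0,0,0,-1],
    [2,0,0,0,0,0,-1],
    [0,0,0,0,0,0,1],
    [0,0,0,0,0,0,1],
    [0,0,0,0,0,0,1],
    [0,0,0,0,0,0,1],
    [0,0,0,0,0,0,1],
    [0,0,0,0,0,0,1],
    [0,0,0,0,0,0,1],
    [0,0,0,0,0,0,1],
    [0,0,0,0,0,0,1]
  ]
}}

```text
clock: 14.53
eef_pos: [0.4973, 0.1635, 0.1041]
tool_rot: [0.203, 0.677, -0.204, 0.677]
ft_force: [-2.4, -3.0, 6.4]
grip_width: 0.0351
```

```bash
cat > st.py <<'E'
from h import *
o=get_obs();M=R.from_quat(o['tool_rot']).as_matrix();print(o['clock'],o['eef_pos'],o['ft_force'],o['ft_torque'],o['grip_width'],o['joint_pos'][5],'yaw',np.arctan2(M[1,1],M[0,1]))
E
python3 st.py
```

```text
14.5333 [0.4973 0.1635 0.1041] [-2.3682 -3.0005  6.4308] [-0.525   0.576  -0.2101] 0.03510114731595679 0.9026268458158366 yaw 0.9862673090986366
```

{"op": "play_rows", "data": {
  "plan": [
    [0,0,0,0.06,0,0,1],
    [0,0,0,0.06,0,0,1],
    [0,0,0,0.06,0,0,1],
    [0,0,0,0.06,0,0,1],
    [0,0,0,0.06,0,0,1],
    [0,0,0,0,0,0,1]
  ]
}}

```text
clock: 15.03
eef_pos: [0.4974, 0.1636, 0.1041]
tool_rot: [0.303, 0.639, -0.303, 0.639]
ft_force: [-1.4, -2.1, 5.3]
grip_width: 0.0348
```

```bash
python3 st.py
```

```text
15.0333 [0.4974 0.1636 0.1041] [-1.3869 -2.1368  5.2554] [-0.5339  0.5261 -0.3357] 0.03479558834219589 1.2039942725424981 yaw 0.6850615504842515
```

{"op": "play_rows", "data": {
  "plan": [
    [0,0,0,0.06,0,0,1],
    [0,0,0,0.06,0,0,1],
    [0,0,0,0.06,0,0,1],
    [0,0,0,0.06,0,0,1],
    [0,0,0,0.06,0,0,1],
    [0,0,0,0,0,0,1]
  ]
}}

```text
clock: 15.53
eef_pos: [0.4975, 0.1637, 0.1041]
tool_rot: [0.395, 0.586, -0.395, 0.587]
ft_force: [-1.3, -3.4, 5.7]
grip_width: 0.035
```

```bash
python3 st.py
```

```text
15.5333 [0.4975 0.1637 0.1041] [-1.2974 -3.3609  5.6634] [-0.4758  0.5133 -0.2851] 0.035022618809841824 1.5033220641200997 yaw 0.385759561105667
```

```bash
python3 - <<'E'
from fit import *
for i in range(3):
    w=camera('wrist');o=get_obs();print(o['ft_force'],o['ft_torque'],o['tau'][5])
save(w,'10.png')
E
```

```text
[-1.6757 -3.0382  5.2751] [-0.5064  0.5888 -0.2327] -0.2031489321961999
[-2.0096 -1.8265  4.5661] [-0.5211  0.5474 -0.3013] -0.26329709216952324
[-2.3791 -1.4095  6.3088] [-0.5024  0.5767 -0.2936] -0.27389989234507084
```

View pics/10.png

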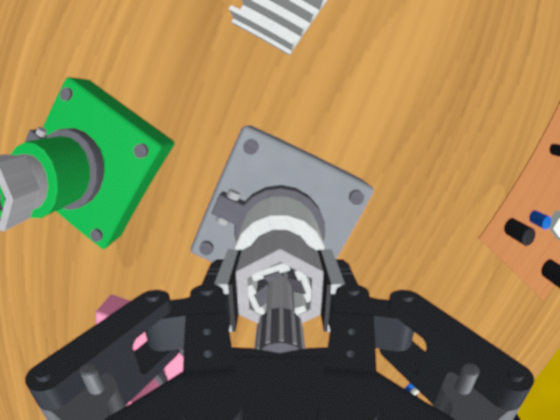

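The nut follows the fingers, with its flats still on the pads. I'll read the torque while turning, without the closing still row.

{"op": "play_rows", "data": {
  "plan": [
    [0,0,0,0.05,0,0,1],
    [0,0,0,0.05,0,0,1],
    [0,0,0,0.05,0,0,1]
  ]
}}

```text
clock: 15.93
eef_pos: [0.4976, 0.1637, 0.1041]
tool_rot: [0.437, 0.555, -0.438, 0.556]
ft_force: [-1.2, -2.6, 5.0]
grip_width: 0.0346
```

```bash
sed -i "s/'yaw'/o['tau'][5],'yaw'/" st.py; python3 st.py
```

```text
15.9333 [0.4976 0.1637 0.1041] [-1.1812 -2.5509  4.9568] [-0.5949  0.4964  0.4847] 0.03459374111856207 1.6523959751651722 -0.043336828239262104 yaw 0.2366996008784743
```

{"op": "play_rows", "data": {
  "plan": [
    [0,0,0,0.05,0,0,1],
    [0,0,0,0.05,0,0,1]
  ]
}}

```text
clock: 16.1
eef_pos: [0.4977, 0.1638, 0.1041]
tool_rot: [0.465, 0.533, -0.465, 0.533]
ft_force: [-2.1, -1.9, 4.7]
grip_width: 0.0348
```

```bash
python3 st.py
```

```text
16.1 [0.4977 0.1638 0.1041] [-2.0524 -1.8569  4.665 ] [-0.519   0.4566  0.4567] 0.03476688362944357 1.752325610210163 -0.02684489416424185 yaw 0.13681509694169644
```

{"op": "play_rows", "data": {
  "plan": [
    [0,0,0,0.05,0,0,1]
  ]
}}

```text
clock: 16.18
eef_pos: [0.4977, 0.1638, 0.1041]
tool_rot: [0.478, 0.521, -0.478, 0.522]
ft_force: [-2.0, -2.7, 4.8]
grip_width: 0.035
```

```bash
python3 st.py
```

```text
16.1833 [0.4977 0.1638 0.1041] [-2.0263 -2.6529  4.7945] [-0.5711  0.4694  0.4821] 0.03496078430958193 1.8023122926333355 -0.007487584662158042 yaw 0.08683465737456317
```

Free drag reads about 0.47 N m while moving. I'll go on in single steps, aiming for about 0.77.

{"op": "play_rows", "data": {
  "plan": [
    [0,0,0,0.05,0,0,1]
  ]
}}

```text
clock: 16.27
eef_pos: [0.4977, 0.1638, 0.1041]
tool_rot: [0.491, 0.509, -0.491, 0.509]
ft_force: [-1.7, -2.6, 5.4]
grip_width: 0.0348
```

```bash
python3 st.py
```

```text
16.2667 [0.4977 0.1638 0.1041] [-1.6779 -2.5995  5.3519] [-0.5508  0.4447  0.5199] 0.0348337847277757 1.8522745964681635 0.022234550560824573 yaw 0.036850515426053304
```

{"op": "play_rows", "data": {
  "plan": [
    [0,0,0,0.05,0,0,1]
  ]
}}

```text
clock: 16.35
eef_pos: [0.4977, 0.1638, 0.1041]
tool_rot: [-0.503, -0.496, 0.503, -0.497]
ft_force: [-0.2, -2.5, 5.6]
grip_width: 0.0352
```

```bash
python3 st.py
```

```text
16.35 [0.4977 0.1638 0.1041] [-0.2463 -2.5057  5.6222] [-0.5577  0.4332  0.5385] 0.03515549132863224 1.9021842019775692 0.05153428763151169 yaw -0.013037299610813827
```

{"op": "play_rows", "data": {
  "plan": [
    [0,0,0,0.05,0,0,1]
  ]
}}

```text
clock: 16.43
eef_pos: [0.4977, 0.1638, 0.1041]
tool_rot: [0.516, 0.484, -0.515, 0.484]
ft_force: [-0.9, -3.4, 5.3]
grip_width: 0.035
```

```bash
python3 st.py
```

```text
16.4333 [0.4977 0.1638 0.1041] [-0.858  -3.4215  5.3007] [-0.5229  0.3329  0.5633] 0.03500885372424061 1.9521162614894294 0.08146056672558188 yaw -0.06298200624951908
```

{"op": "play_rows", "data": {
  "plan": [
    [0,0,0,0.05,0,0,1]
  ]
}}

```text
clock: 16.52
eef_pos: [0.4978, 0.1638, 0.1041]
tool_rot: [0.527, 0.471, -0.527, 0.471]
ft_force: [-0.6, -3.4, 5.2]
grip_width: 0.0347
```

```bash
python3 st.py
```

```text
16.5167 [0.4978 0.1638 0.1041] [-0.6199 -3.3849  5.2333] [-0.5656  0.4103  0.5752] 0.03470870962091964 2.002012273521445 0.11207544011995196 yaw -0.11289306706766375
```

{"op": "play_rows", "data": {
  "plan": [
    [0,0,0,0.05,0,0,1]
  ]
}}

```text
clock: 16.6
eef_pos: [0.4978, 0.1637, 0.1041]
tool_rot: [0.539, 0.457, -0.539, 0.458]
ft_force: [-0.5, -2.4, 5.0]
grip_width: 0.0352
```

```bash
python3 st.py
```

```text
16.6 [0.4978 0.1637 0.1041] [-0.4902 -2.3717  5.0143] [-0.5586  0.3951  0.6291] 0.03520476372132713 2.05193290595909 0.14324404299259186 yaw -0.16285921106783555
```

{"op": "play_rows", "data": {
  "plan": [
    [0,0,0,0.07,0,0,1]
  ]
}}

```text
clock: 16.68
eef_pos: [0.4979, 0.1637, 0.1041]
tool_rot: [0.555, 0.438, -0.555, 0.439]
ft_force: [-0.6, -2.2, 4.1]
grip_width: 0.0349
```

```bash
python3 st.py
```

```text
16.6833 [0.4979 0.1637 0.1041] [-0.5948 -2.2419  4.1221] [-0.5603  0.3579  0.6856] 0.03487489063411838 2.12214538500694 -0.1283617364242673 yaw -0.23304627358040347
```

The torque rise is about 0.21 N m after 1.22 rad, so the nut is at most 1.42. Both are in the firm range, so I release and rise.

{"op": "play_rows", "data": {
  "plan": [
    [0,0,0,0,0,0,1],
    [0,0,0,0,0,0,1],
    [0,0,0,0,0,0,1],
    [0,0,0,0,0,0,1],
    [0,0,0,0,0,0,-1],
    [0,0,0,0,0,0,-1],
    [0,0,0,0,0,0,-1],
    [0,0,0,0,0,0,-1],
    [0,0,0,0,0,0,-1],
    [0,0,0,0,0,0,-1],
    [-10,0,0,0,0,0,-1],
    [-20,0,0,0,0,0,-1],
    [-25,0,0,0,0,0,-1],
    [-25,0,0,0,0,0,-1],
    [-25,0,0,0,0,0,-1],
    [-20,0,0,0,0,0,-1],
    [0,0,0,0,0,0,-1],
    [0,0,0,0,0,0,-1]
  ]
}}

```text
clock: 18.18
eef_pos: [0.4985, 0.1644, 0.2307]
tool_rot: [0.556, 0.438, -0.553, 0.439]
ft_force: [0.0, -0.2, -0.2]
grip_width: 0.0855
```

```bash
python3 - <<'E'
from fit import *
w=camera('wrist');save(w,'11.png');o=get_obs();print(o['eef_pos'],o['ft_force'],o['ft_torque'],o['grip_width'])
W=cloud(w,1).reshape(-1,3)
h=hexfit(W); c=h[:2]
axfit(W,c,.133,.147,.005); axfit(W,c,.155,.168,.008)
q=W[(np.hypot(W[:,0]-c[0],W[:,1]-c[1])<.012)&(W[:,2]>.131)&(W[:,2]<.2)];print('headtop',np.percentile(q[:,2],[80,90,97]))
E
```

```text
[0.4977 0.1641 0.2292] [ 0.3669  0.2472 -0.5516] [ 0.0132  0.0138 -0.0133] 0.08527495505542325
hex n 1184 c [0.4973 0.1651] ang deg 46.700956280321826 apothem 0.017628162334676616 rms 0.000990267063206424 topz 0.12866170487002426
axis n 25 at z 0.14 [0.497  0.1644] tilt [-0.001   0.0078] rms 0.00010710072444137168 zmin 0.1331229687451564
axis n 119 at z 0.1615 [0.4969 0.1645] tilt [-0.0047  0.011 ] rms 0.000245688713542898 zmin 0.15504851101660622
headtop [0.171  0.1714 0.1717]
```

View pics/11.png

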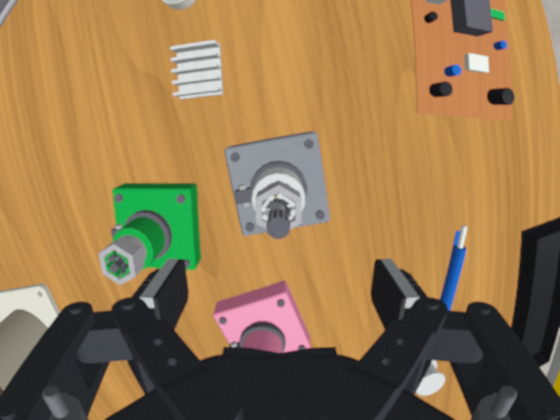

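```bash
python3 -c "
from workcell import *
print(job_done())"
```

```text
the job is handed in; nothing more can be done
None
```

I set the drum burr in the collet, pushed it home, tightened the nut to a firm grip and let go. The job is handed in, with about 18 s of the 67 s used. I had no direct reading of the jaw forces, so the grip is judged from nut angle and torque alone.

- **Pushing home:** the drag was about 2.7 N. The burr then stopped dead while the push rose to 13 N, so it pressed the stop with about 10 N. The depth came out at about 24 mm.
- **Tightening:** I turned the nut 1.22 rad clockwise, which puts it between 1.22 and 1.42. The torque rose about 0.21 N m over the free drag, at the low end of the firm range. The angle agrees: the torque began to climb after about 0.87 rad, which puts the nut nearer 1.4.
- **Last checks:** after release the head top was unchanged at 0.171 m, and the burr was within about 1 mm of the axis with a tilt of about 0.01 rad. The nut stayed where I left it, and the gripper stood clear. I saw nothing else moved near the chuck, but I did not look at the rack again after taking the burr.
- **Readings that disagreed:** torque read with the arm still had the wrong sign, so I used only readings taken while turning. The later nut fits left errors of about 1 mm, because the burr partly hid the nut.

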